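Put the coach bolt away in the red-fronted drawer

ROBOT

A 6-joint arm with a two-finger parallel gripper is mounted at the origin on a cart in front of the work surface, level with it; the furniture and walls round the work are solid. World frame = base frame: x ahead of the robot, y to its left, z up, the work surface at z = 0. Lengths are in m, angles in rad, forces in N, time in s.
With the tool pointing down it reaches from about 0.325 to 0.85 m from the base axis. Payload 15.5 kg.
Tool frame: the origin (TCP) lies midway between the tips of the shut fingers; the grasp point (between the pads) lies 19 mm behind it; z points along the fingers, y is the direction in which the jaws open and shut (so a half turn about z gives the same grasp; the last joint's range is limited). The gripper opens to 91 mm and grips with 3 to 60 N. Pads are 32 mm wide; open, the fingers measure 118 mm over their backs; the gripper's body (76 mm by 178 mm) begins 60 mm behind the grasp point.
Start: joints at [1.087, 0.494, 1.345, -0, 1.302, -0.096], TCP at [0.237, 0.578, 0.214] pointing down, gripper open.
Joint ranges: [-2.91, 2.91], [-0.82, 2.16], [0.22, 2.67], [-1.22, 4.37], [0.12, 2.79], [-3.08, 3.08]. Speed limits (rad/s): [1.89, 1.89, 2.57, 3.01, 3.01, 3.01].

INTERFACE

Orientations are given as a unit quaternion [w, x, y, z].
In Python, from cell import get_obs, read_camera, arm gives the robot as it stands. The module is installed in compiled form; this text tells all that it offers.
- The arm moves only by the shell command python3 -m jog 'ROWS' [OPENING] [FORCE]. ROWS is a JSON object of lists of equal length, an entry for each row: "xyz": the shift along the tool's x, y, z in cm, a list of three; "roll": the turn about the tool's z in rad. A call has 1 to 10 rows; each row is the pose to reach, as a shift and turn from the pose commanded when the call began, along the tool's axes at that moment; what a row does not reach only later rows make up. A row lasts 1/10 s, in which the tool goes at most 50 mm and 8.59 degrees, less where a joint would pass 70% of its speed; a pose out of reach is approached as far as the arm can. A call with a gripper value outside its range is refused whole. OPENING is the finger opening in cm, from 0 to 9.12, set as the call begins (- or left out, the last holds). The fingers move at their own pace and stop on an object; FORCE is the grip in N (left out, the last holds). Time passes only in rows, so rows that repeat a pose let the fingers close. It gives the time, the measured TCP pose, the force and the opening at its end, in the units of the state.
- get_obs(): the state, without advancing time (a new reading comes with each control period).
- read_camera(name): name is "scene" or "top" or "wrist"; returns a dict with "image" (420x560x3 uint8, blue, green, red), "camera_matrix" (3x3 intrinsics, pixels), "k1" (the pictures are not rectified: a ray, as slopes to the right and down, at radius r is drawn at 1 + k1 r^2 times it, then the intrinsics apply), "cam_to_world" (4x4, takes a point from camera to world coordinates). Camera axes: x right, y up, looking along -z (the intrinsics and any distortion apply to the point x, -y, -z); pixel columns grow to the right and rows downward; lengths in m; the calibration is good to about 2 mm. A picture is of the moment at which its call begins. There is no depth.
- arm.hand_in(): hands the job in, once; it reports no verdict.
The state is a dict: "t": time; "joint_pos": joint angles; "joint_velocities": joint speeds; "effort": joint torques, N m; "tcp_pos": TCP position; "tool_rot": TCP orientation; "contact_force": force on the tool from outside, world axes, zero at the start; "ft_torque": the same for the moment, N m; "gripper_width": finger opening in m.
Only numpy, scipy, OpenCV 4.12 (cv2) and the standard library are available. Lean on these libraries where they do the work, as an engineer would, in place of code of your own. Each camera call takes 0.05 s, during which the arm holds its last target.

TASK

Pull the drawer with the red front all the way out to its stop, then put the steel coach bolt that lies on the bench into it. Leave the red drawer standing fully open, because more parts are to go in, and keep the yellow-fronted drawer shut.

Things in the scene. Friction and masses are not known exactly. Their poses are not given: they have to be found in the camera images.
- red_unit_drawer0 (a joint): drawer with the red front, in a low grey bench-top unit 150 deep x 190 wide x 92 mm high, fixed; a yellow-fronted twin stands near. Value in m: 0 shut, starts up to 0.015 open, stop at 0.094. Pulls with a few N, stays where left. Open-topped box; from the handle: inside x 63 to 168 mm (to 150 clear of the unit at the stop), y +-74 mm, floor 36 mm below, rim 10 mm above.
- red_unit_drawer0_handle (a point): centre of the cross bar of the red drawer's steel T-pull, 58 mm above the bench; moves with the drawer. The bar is 12 thick (x), 40 long (y), 14 mm high, free all round but for a 12 mm stem from its middle to the drawer's front face, 42 mm behind its centre. Axes: z up, y along the bar, x level towards the unit; it pulls out along -x. The front's top edge is 20 mm above this point.
- yellow_unit_drawer0 (a joint): the drawer with the yellow front in the twin unit, to be left shut. Value in m: 0 is shut, 0.094 is the stop.
- coach_bolt: a grey steel bolt with its nut, lying on the bench, 22 x 82 x 19 mm, about 0.11 kg. Origin: centre of its underside, 10 mm below the shank's axis. Its y axis lies along the shank: the round head (22 mm wide) is at y = +33 to +41 mm, the nut (22 mm wide) at y = -29 to -22 mm, the bare shank between them is 12 mm thick.

How it is judged:
On the way, in this order (a step that is already met when the one before it is completed fails the run):
1. the red drawer has been pulled out to its stop (value of joint red_unit_drawer0 above 0.083 m), for 0.2 s.
2. the bolt lies in the red drawer (x of coach_bolt in the frame of red_unit_drawer0_handle between 0.057 and 0.172 m and y of coach_bolt in the frame of red_unit_drawer0_handle between -0.08 and 0.08 m and z of coach_bolt in the frame of red_unit_drawer0_handle below 0 m and linear speed of coach_bolt below 0.03 m/s), for 0.2 s.
At the end, for the whole second after the job is handed in: The red drawer stands within about 10 mm of its stop, the coach bolt rests inside it below the rim, and the yellow drawer is shut to within 15 mm (all of step 2 and value of joint red_unit_drawer0 above 0.083 m and value of joint yellow_unit_drawer0 below 0.015 m); the robot touches nothing.
It fails at once if the yellow drawer is pulled open by more than 15 mm (value of joint yellow_unit_drawer0 above 0.015 m).
It also fails if it takes over 48 s, if anything falls off the work surface, if the arm or the gripper's body presses on something with over 40 N, if the wrist force passes 120 N, or if a joint passes its speed limit or range.

## Working session

There is one attempt and no reset: what is moved stays moved. The work goes in short steps, Python scripts to look and compute and a shell command to move; the robot and the scene stay as the last step left them, time stands still between calls to the robot, and variables do not carry over. Pictures are saved under pics/ and viewed, and the job is handed in when it is done.

```bash
mkdir -p pics; cat > h.py <<'E'
import numpy as np, cv2
from cell import get_obs, read_camera, arm
def snap(n,f):
    c=read_camera(n); cv2.imwrite('pics/'+f,c['image']); np.savez('pics/'+f+'.npz',**{k:np.array(v) for k,v in c.items()}); return c
def ray(c,u,v):
    K=np.array(c['camera_matrix']);k=float(c['k1'])
    d=np.array([(u-K[0,2])/K[0,0],(v-K[1,2])/K[1,1]]);p=d.copy()
    for _ in range(50): p=d/(1+k*(p@p))
    T=np.array(c['cam_to_world']);return T[:3,3],T[:3,:3]@np.array([p[0],-p[1],-1])
def onz(c,u,v,z):
    o,d=ray(c,u,v);return o+d*(z-o[2])/d[2]
def load(f): return dict(np.load('pics/'+f+'.npz'))
def pose():
    o=get_obs();return np.array(o['tcp_pos']),np.array(o['tool_rot']),o
def R(q):
    from scipy.spatial.transform import Rotation as Q
    return Q.from_quat([q[1],q[2],q[3],q[0]]).as_matrix()
def tool(dw):
    p,q,o=pose(); return R(q).T@(np.array(dw)-p)*100
E
python3 - <<'E'
from h import *
for n in('top','scene','wrist'): c=snap(n,n+'0.png')
o=get_obs();print(o); print(R(o['tool_rot']).round(3))
E
```

```text
{'t': 0.15, 'joint_pos': array([ 1.08652867e+00,  4.94084633e-01,  1.34595686e+00,  1.08005495e-05,
        1.30247825e+00, -9.55027497e-02]), 'joint_velocities': array([-0.00169854, -0.00070141, -0.00100642,  0.00061466, -0.00017229,
        0.00047095]), 'effort': array([ 2.32935643e-03, -8.79200435e+01, -3.82047808e+01,  7.05875340e-02,
        5.04060450e-02, -1.50571777e-04]), 'tcp_pos': array([0.23677249, 0.578123  , 0.21345858]), 'tool_rot': array([-1.37489288e-04,  1.93162042e-01,  9.81166760e-01, -4.42714171e-04]), 'contact_force': array([0.09663909, 0.96522229, 0.50387707]), 'ft_torque': array([-0.02215476,  0.00965012, -0.02907518]), 'gripper_width': 0.09102242202396088}
[[-0.925  0.379 -0.   ]
 [ 0.379  0.925 -0.001]
 [ 0.    -0.001 -1.   ]]
```

View pics/top0.png

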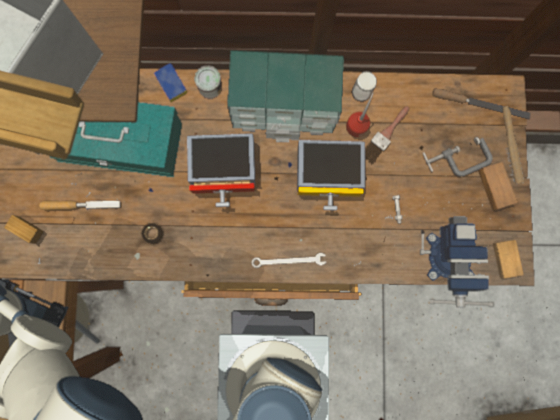

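View pics/scene0.png

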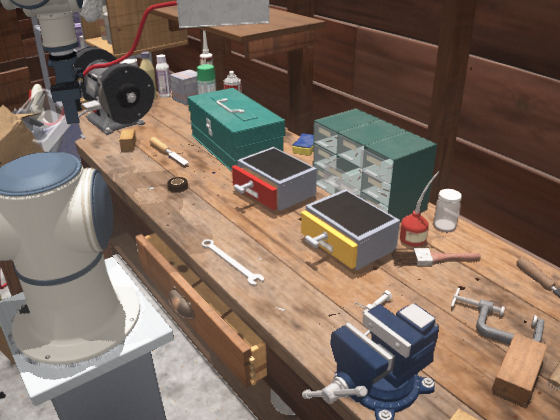

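View pics/wrist0.png

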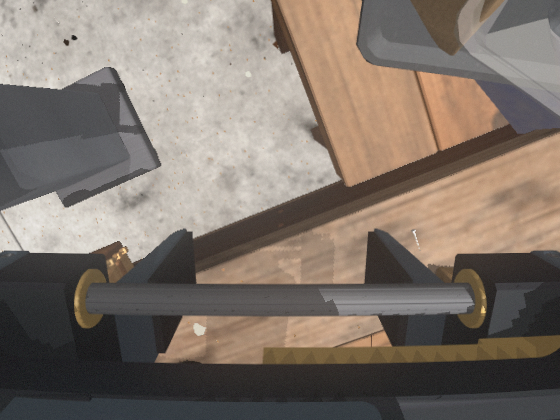

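The top view shows the red T-pull at about (223,198), the yellow one at (331,203) and the bolt at about (397,207). The wrench and the other items on the bench are clutter. Next I'll measure the handle and the bolt.

```bash
python3 - <<'E'
from h import *
c=load('top0.png');im=c['image']
a=cv2.resize(im[175:235,180:260],None,fx=8,fy=8,interpolation=cv2.INTER_CUBIC)
b=cv2.resize(im[185:230,370:420],None,fx=10,fy=10,interpolation=cv2.INTER_CUBIC)
cv2.imwrite('pics/a.png',a);cv2.imwrite('pics/b.png',b)
s=load('scene0.png')['image']
cv2.imwrite('pics/s.png',cv2.resize(s[140:320,220:410],None,fx=3.2,fy=3.2,interpolation=cv2.INTER_CUBIC))
for p in[(223,198,.065),(331,203,.065),(397,207,.015),(188,190,.078),(254,189,.078)]:print(p,onz(c,*p).round(4))
print(c['cam_to_world'])
E
```

```text
(223, 198, 0.065) [0.5404 0.1514 0.065 ]
(331, 203, 0.065) [ 0.5312 -0.1602  0.065 ]
(397, 207, 0.015) [ 0.5298 -0.3639  0.015 ]
(188, 190, 0.078) [0.5598 0.2511 0.078 ]
(254, 189, 0.078) [0.566  0.0622 0.078 ]
[[ 0.01637045  0.99004712 -0.13978092  0.32407414]
 [-0.9998438   0.0171409   0.0043096   0.01124357]
 [ 0.00666267  0.13968854  0.99017308  1.49697517]
 [ 0.          0.          0.          1.        ]]
```

View pics/a.png

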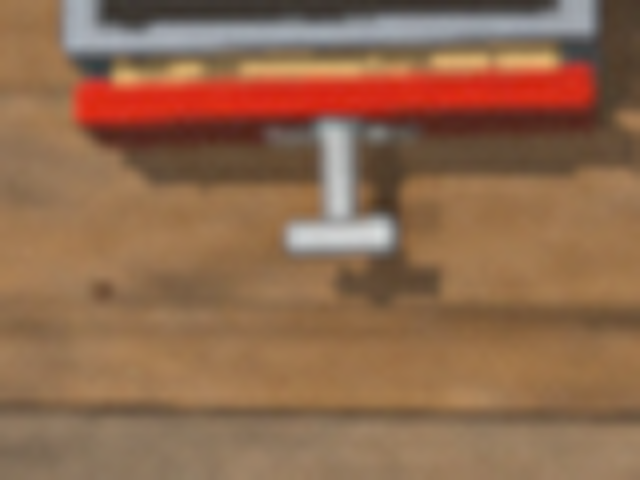

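View pics/b.png

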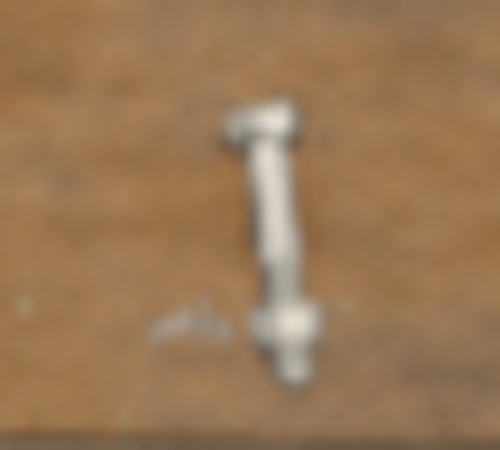

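View pics/s.png

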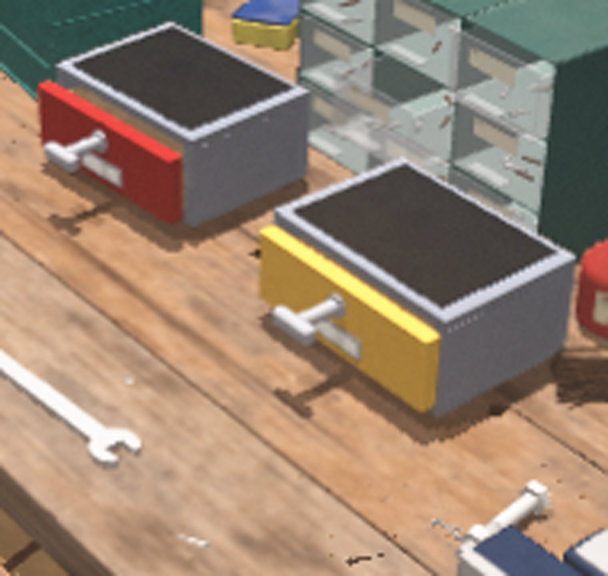

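```bash
python3 - <<'E'
from h import *
c=load('top0.png')
f=lambda x,y,x0,y0,s,z:onz(c,x0+(x+.5)/s-.5,y0+(y+.5)/s-.5,z)
bar=f(340,232,180,175,8,.065);l=f(286,236,180,175,8,.065);r=f(395,231,180,175,8,.065)
e1=f(77,83,180,175,8,.078);e2=f(594,66,180,175,8,.078)
print('bar',bar,l,r,np.linalg.norm(l-r));print('edge',e1,e2,np.linalg.norm(e1-e2))
# unit rim colors: front edge of the unit
st=f(335,122,180,175,8,.064);print('stem base',st)
d=e1-e2;print('yaw',np.degrees(np.arctan2(-d[0],d[1])), 'handle yaw',np.degrees(np.arctan2(-(l-r)[0],(l-r)[1])))
h=f(262,118,370,185,10,.012);t=f(293,372,370,185,10,.010);n=f(287,325,370,185,10,.012)
print('bolt',h,t,n,np.linalg.norm(h-t)); v=h-t; print('ang',np.degrees(np.arctan2(v[1],v[0])),'mid',(h+t)/2)
E
```

```text
bar [0.52412722 0.15361923 0.065     ] [0.52233775 0.17300405 0.065     ] [0.5248332  0.13383953 0.065     ] 0.039243943965490045
edge [0.57461411 0.2483022  0.078     ] [0.58401311 0.06308647 0.078     ] 0.18545405873118484
stem base [0.5643847  0.15676395 0.064     ]
yaw 2.90505235707369 handle yaw 3.6457889805096957
bolt [ 0.56242384 -0.36143708  0.012     ] [ 0.48610251 -0.36990305  0.01      ] [ 0.49996619 -0.36784296  0.012     ] 0.07681547630762879
ang 6.329678131871266 mid [ 0.52426318 -0.36567007  0.011     ]
```

```bash
python3 - <<'E'
from h import *
print(tool([.523,.1535,.12]), tool([.523,.1535,.04]))
E
```

```text
[-42.58302319 -28.43559434   9.36787014] [-42.58381334 -28.4282194   17.3678667 ]
```

```bash
python3 -m jog '{"xyz":[[-4,-2.7,0],[-8,-5.4,0],[-12,-8,0.5],[-16,-10.7,1],[-20,-13.4,1],[-24,-16,1],[-28,-18.7,1],[-32,-21.4,1],[-36,-24,1],[-40,-26.7,1]],"roll":[-0.05,-0.1,-0.15,-0.2,-0.25,-0.3,-0.35,-0.4,-0.44,-0.44]}' 9.1 40
python3 - <<'E'
from h import *
p,q,o=pose();print(p,R(q).round(3),tool([.523,.1535,.12]))
E
```

```text
t: 1.15
tcp_pos: [0.5066, 0.1778, 0.2039]
tool_rot: [-0.0, -0.026, 1.0, 0.0]
contact_force: [0.7, 0.3, -0.5]
gripper_width: 0.0909
[0.50661682 0.17783813 0.20389998] [[-0.999 -0.053 -0.   ]
 [-0.053  0.999  0.   ]
 [ 0.     0.    -1.   ]] [-1.50815978 -2.5172061   8.38979897]
```

```bash
python3 -m jog '{"xyz":[[-1.5,-2.5,2],[-1.5,-2.5,5],[-1.5,-2.5,7],[-1.5,-2.5,7]],"roll":[0,0,0,0]}'
python3 - <<'E'
from h import *
p,q,o=pose();print(p)
snap('wrist','w1.png');snap('scene','s1.png')
E
```

```text
t: 1.55
tcp_pos: [0.5205, 0.1548, 0.1316]
tool_rot: [-0.002, -0.025, 1.0, -0.0]
contact_force: [-0.3, 0.4, 0.1]
gripper_width: 0.0911
[0.52052977 0.15482442 0.13155962]
```

View pics/w1.png

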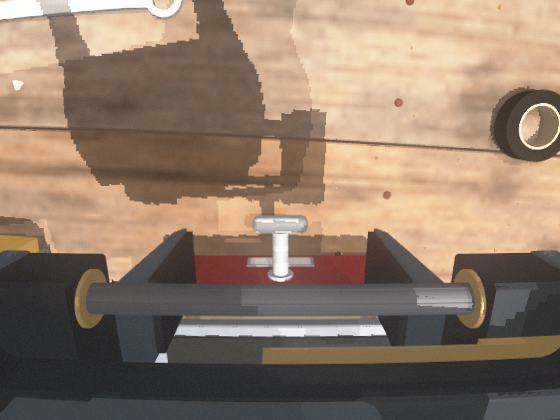

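View pics/s1.png

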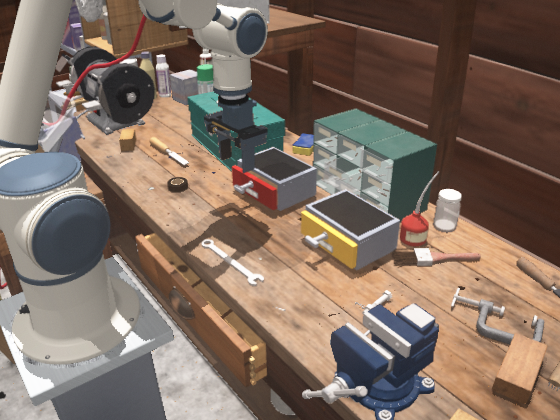

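In the wrist view the pull is centred between the fingers, with its bar at (280,222). I'll check its x by casting a ray.

```bash
python3 - <<'E'
from h import *
c=load('w1.png')
for p in[(279,217,.065),(279,222,.065),(279,227,.058),(253,220,.065),(306,220,.065)]:print(p,onz(c,*p))
print(tool([.523,.1535,.04]))
E
```

```text
(279, 217, 0.065) [0.51711189 0.15478846 0.065     ]
(279, 222, 0.065) [0.52083074 0.15497893 0.065     ]
(279, 227, 0.058) [0.5268652  0.15526082 0.058     ]
(253, 220, 0.065) [0.52031266 0.13637338 0.065     ]
(306, 220, 0.065) [0.51833616 0.17413889 0.065     ]
[-0.08082449 -0.20886277  9.42462622]
```

```bash
python3 -m jog '{"xyz":[[0,0,3],[0,0,6],[0,0,8],[0,0,9.2],[0,0,9.2]],"roll":[0,0,0,0,0]}' && python3 -m jog '{"xyz":[[0,0,0],[0,0,0],[0,0,0],[0,0,0],[0,0,0],[0,0,0],[0,0,0]],"roll":[0,0,0,0,0,0,0]}' 2 60
python3 - <<'E'
from h import *
p,q,o=pose();print(p,R(q).round(3))
E
```

```text
t: 2.15
tcp_pos: [0.522, 0.1556, 0.0417]
tool_rot: [-0.0, -0.026, 1.0, -0.0]
contact_force: [-0.9, -0.6, 0.0]
gripper_width: 0.0914
t: 2.85
tcp_pos: [0.5221, 0.155, 0.042]
tool_rot: [-0.0, -0.026, 1.0, -0.0]
contact_force: [1.6, -3.0, 3.3]
gripper_width: 0.0391
[0.52211668 0.15495934 0.04195249] [[-0.999 -0.052 -0.   ]
 [-0.052  0.999 -0.001]
 [ 0.    -0.001 -1.   ]]
```

```bash
python3 -m jog '{"xyz":[[0.7,0,0],[1.5,0,0],[2.3,0,0],[3.1,0,0],[3.9,0,0],[4.7,0,0],[5.5,0,0],[6.3,0,0],[7,0,0],[7,0,0]],"roll":[0,0,0,0,0,0,0,0,0,0]}'; python3 -m jog '{"xyz":[[0.3,0,0],[0.6,0,0],[0.8,0,0],[0.8,0,0]],"roll":[0,0,0,0]}'
```

```text
t: 3.85
tcp_pos: [0.4511, 0.1513, 0.042]
tool_rot: [-0.001, -0.026, 1.0, -0.0]
contact_force: [-1.1, -8.4, 1.2]
gripper_width: 0.0392
t: 4.25
tcp_pos: [0.4439, 0.1509, 0.042]
tool_rot: [-0.0, -0.026, 1.0, -0.0]
contact_force: [-0.8, -7.4, 2.2]
gripper_width: 0.0391
```

```bash
python3 -m jog '{"xyz":[[0.3,0,0],[0.6,0,0],[0.6,0,0]],"roll":[0,0,0]}'; python3 -m jog '{"xyz":[[0.3,0,0],[0.6,0,0],[0.6,0,0]],"roll":[0,0,0]}'
python3 - <<'E'
from h import *
snap('top','t2.png');snap('scene','s2.png')
E
```

```text
t: 4.55
tcp_pos: [0.4378, 0.1506, 0.0419]
tool_rot: [-0.0, -0.026, 1.0, -0.0]
contact_force: [-0.4, -7.9, 2.6]
gripper_width: 0.0393
t: 4.85
tcp_pos: [0.4362, 0.1506, 0.0421]
tool_rot: [0.003, -0.026, 1.0, -0.0]
contact_force: [20.2, -12.0, -19.1]
gripper_width: 0.0393
```

View pics/s2.png

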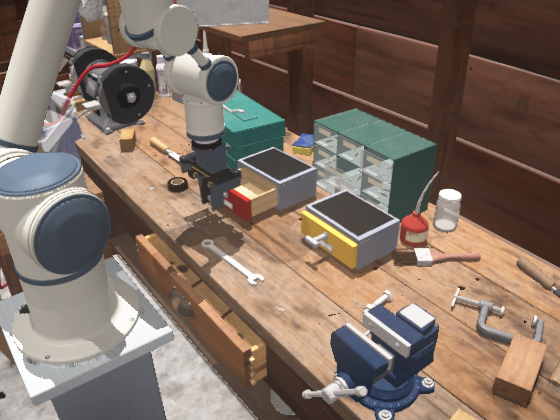

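The force rose to 20 N after 86 mm of travel, so the drawer is at its stop. I'll relax the pull, open the fingers and lift.

```bash
python3 -m jog '{"xyz":[[-0.3,0,0],[-0.3,0,0],[-0.3,0,0]],"roll":[0,0,0]}'; python3 -m jog '{"xyz":[[0,0,0],[0,0,0],[0,0,0],[0,0,0],[0,0,0],[0,0,0]],"roll":[0,0,0,0,0,0]}' 9.1 30;  python3 -m jog '{"xyz":[[0,0,-3],[0,0,-7],[0,0,-12],[0,0,-16],[0,0,-18]],"roll":[0,0,0,0,0]}'
python3 - <<'E'
from h import *
p,q,o=pose();print(p,R(q).round(3),tool([.523,-.366,.2]))
E
```

```text
t: 5.25
tcp_pos: [0.4362, 0.1505, 0.042]
tool_rot: [0.001, -0.026, 1.0, -0.0]
contact_force: [5.9, -10.2, -3.4]
gripper_width: 0.0395
t: 5.85
tcp_pos: [0.4351, 0.151, 0.0419]
tool_rot: [-0.0, -0.026, 1.0, -0.0]
contact_force: [-0.1, -0.2, -0.1]
gripper_width: 0.0843
t: 6.35
tcp_pos: [0.4362, 0.1513, 0.2254]
tool_rot: [0.002, -0.026, 1.0, 0.0]
contact_force: [0.7, -0.3, -0.2]
gripper_width: 0.0911
[0.43615386 0.15125448 0.22537452] [[-0.999 -0.051  0.004]
 [-0.051  0.999  0.001]
 [-0.004  0.001 -1.   ]] [ -6.0107785  -52.10437906   2.52731807]
```

```bash
python3 -m jog '{"xyz":[[-1,-4,0],[-2,-9,0],[-3,-14,0],[-4,-19,0],[-5,-24,0],[-6,-29,0],[-6.2,-34,0],[-6.2,-39,0],[-6.2,-44,0],[-6.2,-49,0]],"roll":[0,0,0,0,-0.02,-0.04,-0.06,-0.06,-0.06,-0.06]}'
python3 -m jog '{"xyz":[[0,0,0],[0,0,0],[0,0,0]],"roll":[0,0,0]}'
python3 - <<'E'
from h import *
snap('wrist','w3.png');snap('top','t3.png');snap('scene','s3.png')
p,q,o=pose();print(p,R(q).round(3),tool([.527,-.366,.2]))
c=load('top0.png')
for p in[(422,236,.06),(448,218,.1),(448,218,.06),(487,225,.1),(427,235,.02)]:print(p,onz(c,*p))
E
```

```text
t: 7.35
tcp_pos: [0.5215, -0.3323, 0.2218]
tool_rot: [-0.0, -0.055, 0.998, 0.0]
contact_force: [1.2, 0.4, -0.2]
gripper_width: 0.091
t: 7.65
tcp_pos: [0.5217, -0.3293, 0.2217]
tool_rot: [-0.0, -0.056, 0.998, 0.0]
contact_force: [-0.1, 0.6, 0.8]
gripper_width: 0.0909
[ 0.52211406 -0.32906542  0.22207225] [[-0.994 -0.112 -0.   ]
 [-0.112  0.994  0.   ]
 [ 0.     0.    -1.   ]] [-0.07064205 -3.72535207  2.20657233]
(422, 236, 0.06) [ 0.44051777 -0.42339661  0.06      ]
(448, 218, 0.1) [ 0.48919072 -0.48634952  0.1       ]
(448, 218, 0.06) [ 0.49391855 -0.50059725  0.06      ]
(487, 225, 0.1) [ 0.47115475 -0.59686914  0.1       ]
(427, 235, 0.02) [ 0.44695645 -0.45048205  0.02      ]
```

View pics/w3.png

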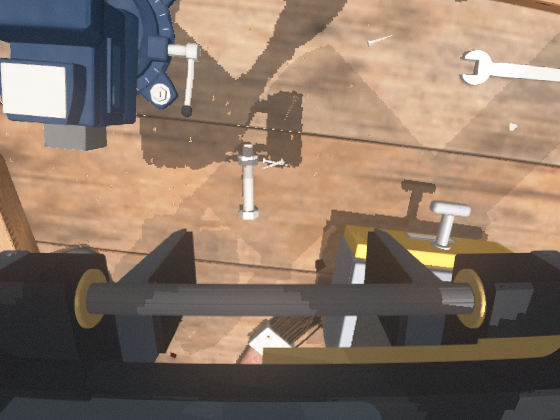

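View pics/t3.png

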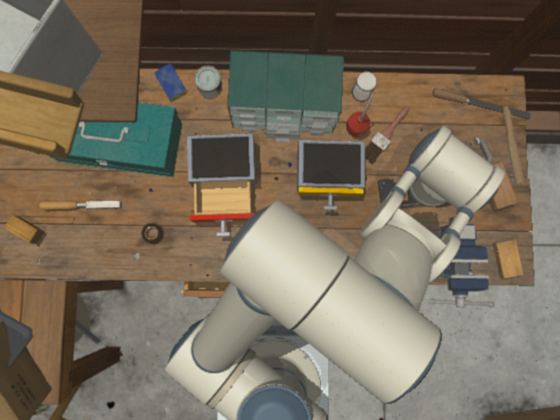

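View pics/s3.png

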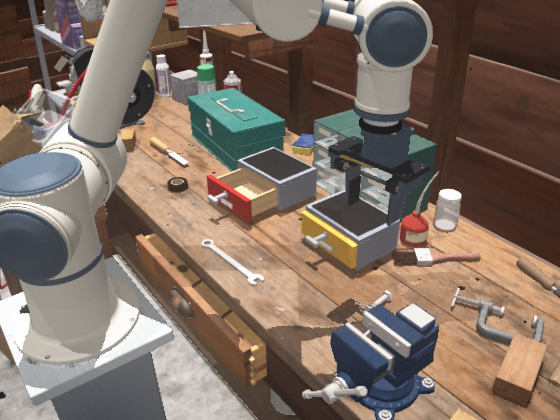

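In the wrist view the bolt's tail is at (249,146), its nut at (248,157) and its head at (249,215). The top view shows the red drawer open. I'll measure the bolt and check clearance to the yellow unit.

```bash
python3 - <<'E'
from h import *
c=load('w3.png');im=c['image']
cv2.imwrite('pics/b3.png',cv2.resize(im[130:230,210:290],None,fx=6,fy=6,interpolation=cv2.INTER_CUBIC))
cv2.imwrite('pics/y3.png',cv2.resize(load('top0.png')['image'][130:215,290:420],None,fx=6,fy=6,interpolation=cv2.INTER_CUBIC))
E
```

```text
(no output)
```

View pics/b3.png

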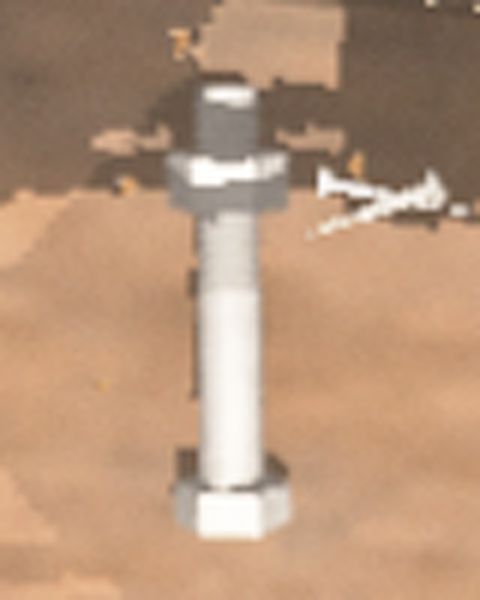

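View pics/y3.png

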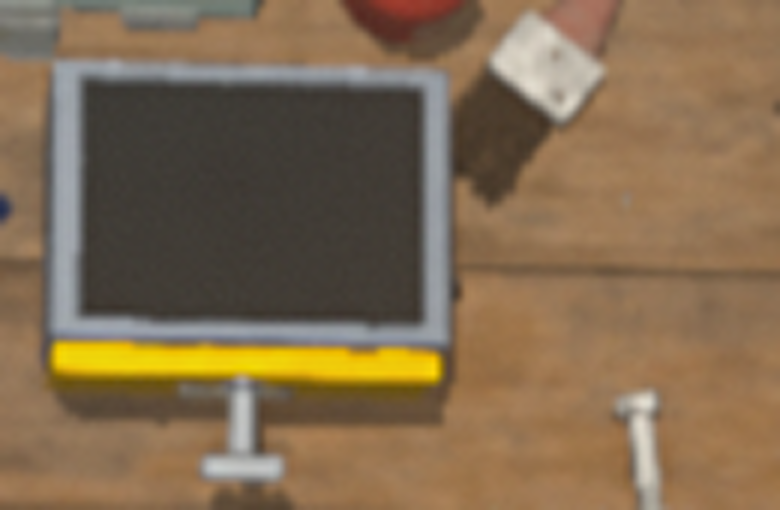

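```bash
python3 - <<'E'
from h import *
c=load('w3.png')
f=lambda x,y,z:onz(c,210+(x+.5)/6-.5,130+(y+.5)/6-.5,z)
hs=f(231,487,.016); ns=f(231,212,.016); tail=f(230,85,.014); he=f(231,535,.004)
print(hs,ns,tail,he,np.linalg.norm(hs-ns),np.linalg.norm(tail-he))
g=(hs+ns)/2;print('mid',g);v=hs-ns;print(np.degrees(np.arctan2(v[1],v[0])))
t=load('top0.png');k=lambda x,y,z:onz(t,290+(x+.5)/6-.5,130+(y+.5)/6-.5,z)
print(k(443,378,.078),k(452,340,.092),k(440,60,.092))
print(tool([g[0],g[1],.0]))
E
```

```text
[ 0.55678559 -0.36053403  0.016     ] [ 0.50530368 -0.3651465   0.016     ] [ 0.48284162 -0.36754481  0.014     ] [ 0.56991811 -0.36043209  0.004     ] 0.05168811875427259 0.08793693659745667
mid [ 0.53104464 -0.36284027  0.016     ]
5.119687622064408
[ 0.5611299  -0.25183747  0.078     ] [ 0.57713551 -0.25368907  0.092     ] [ 0.71377009 -0.24927105  0.092     ]
[-0.50843917 -3.46031223 22.20661027]
```

```bash
python3 -m jog '{"xyz":[[-0.5,-2,2],[-0.5,-3.5,6],[-0.5,-3.5,10],[-0.5,-3.5,14],[-0.5,-3.5,17],[-0.5,-3.5,19],[-0.5,-3.5,20],[-0.5,-3.5,20]],"roll":[0,0,0,0,0,0,0,0]}' 6
python3 - <<'E'
from h import *
snap('wrist','w4.png');print(tool([.531,-.363,.004]))
E
```

```text
t: 8.6
tcp_pos: [0.5306, -0.3636, 0.0212]
tool_rot: [-0.001, -0.056, 0.998, 0.001]
contact_force: [-0.3, 0.2, 0.8]
gripper_width: 0.06
[-0.00389076  0.11644234  1.82755876]
```

View pics/w4.png

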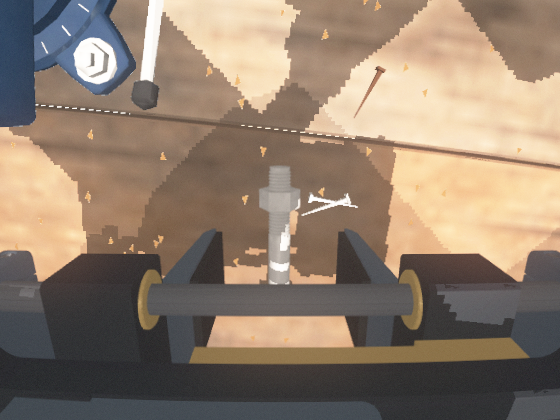

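The bolt's shank, at column 280, is centred between the fingers. The nut, at row 198, sits in front of the pads. I'll go down and close.

```bash
python3 -m jog '{"xyz":[[0,0,0.6],[0,0,1.2],[0,0,1.7],[0,0,1.7]],"roll":[0,0,0,0]}'; python3 -m jog '{"xyz":[[0,0,0],[0,0,0],[0,0,0],[0,0,0],[0,0,0],[0,0,0],[0,0,0]],"roll":[0,0,0,0,0,0,0]}' 0.3 40;  python3 -m jog '{"xyz":[[0,0,-1],[0,0,-3],[0,0,-6],[0,0,-10],[0,0,-14],[0,0,-18],[0,0,-18],[0,0,-18]],"roll":[0,0,0,0,0,0,0,0]}'
python3 - <<'E'
from h import *
snap('wrist','w5.png');p,q,o=pose();print(p)
c=snap('top','t5.png')
cv2.imwrite('pics/t5z.png',cv2.resize(c['image'][120:250,170:270],None,fx=6,fy=4.6,interpolation=cv2.INTER_CUBIC))
E
```

```text
t: 9.05
tcp_pos: [0.5305, -0.3643, 0.0044]
tool_rot: [-0.0, -0.056, 0.998, 0.0]
contact_force: [-0.3, 0.6, 0.8]
gripper_width: 0.06
t: 9.75
tcp_pos: [0.5308, -0.3645, 0.0049]
tool_rot: [0.0, -0.056, 0.998, -0.0]
contact_force: [-0.4, -0.4, 0.8]
gripper_width: 0.0112
t: 10.55
tcp_pos: [0.531, -0.3647, 0.1862]
tool_rot: [0.001, -0.056, 0.998, -0.001]
contact_force: [-0.7, 0.1, -2.3]
gripper_width: 0.0111
[ 0.53048497 -0.3641828   0.18483978]
```

View pics/w5.png

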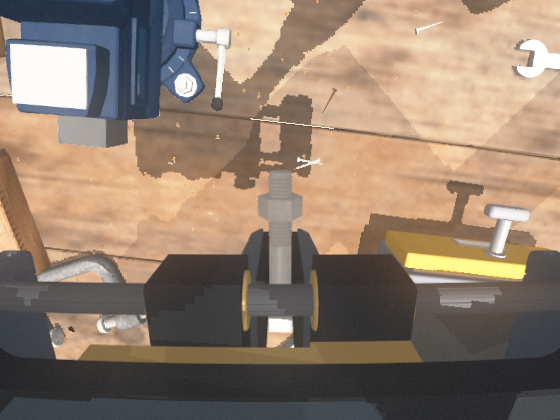

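```bash
python3 - <<'E'
from h import *
c=load('t3.png');cv2.imwrite('pics/t3z.png',cv2.resize(c['image'][125:245,170:270],None,fx=5,fy=5,interpolation=cv2.INTER_CUBIC))
E
```

```text
(no output)
```

View pics/t3z.png

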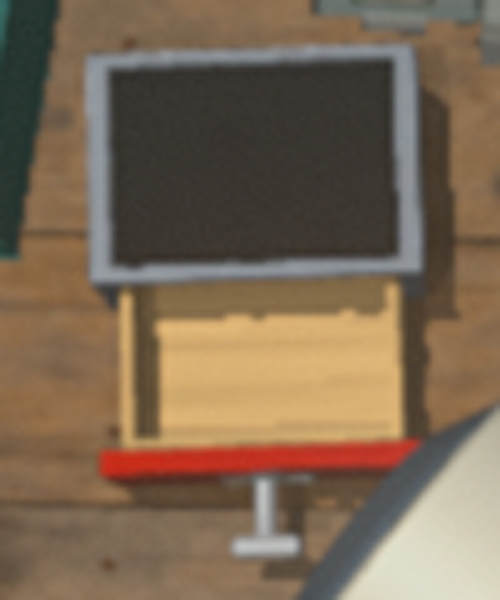

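```bash
python3 - <<'E'
from h import *
c=load('t3.png');f=lambda x,y,z:onz(c,170+(x+.5)/5-.5,125+(y+.5)/5-.5,z)
print('bar',f(266,543,.065),'front edge',f(102,458,.078),f(420,445,.078),'rear clear',f(140,283,.068),f(390,283,.068),'front in',f(140,437,.068),f(398,440,.068))
p,q,o=pose();print(p,o['joint_pos'].round(2),o['gripper_width'],R(q).round(3))
print(tool([.539,.1565,.2]))
E
```

```text
bar [0.43872181 0.14890427 0.065     ] front edge [0.48445729 0.24238631 0.078     ] [0.49503177 0.06173974 0.078     ] rear clear [0.58776486 0.22607666 0.068     ] [0.5902674  0.08151507 0.068     ] front in [0.49807694 0.22269643 0.068     ] [0.49890503 0.0747658  0.068     ]
[ 0.53023283 -0.36400343  0.18405542] [-0.69  0.55  1.33 -0.    1.26 -2.38] 0.010937278532627225 [[-0.994 -0.111 -0.001]
 [-0.111  0.994  0.001]
 [ 0.001  0.001 -1.   ]]
[-6.64457738 51.63359952 -1.53952737]
```

```bash
python3 -m jog '{"xyz":[[-0.5,3,-1],[-1,7,-1.5],[-1.5,11.5,-1.5],[-2,16,-1.5],[-2.7,20.5,-1.5],[-3.3,25,-1.5],[-4,29.5,-1.5],[-4.6,34,-1.5],[-5.2,38.5,-1.5],[-5.8,43,-1.5]],"roll":[0.1,0.22,0.34,0.46,0.58,0.7,0.82,0.94,1.06,1.18]}'
python3 - <<'E'
from h import *
p,q,o=pose();print(p,o['joint_pos'].round(2),R(q).round(3))
print(tool([.541,.1565,.2]))
E
```

```text
t: 11.65
tcp_pos: [0.5397, 0.0711, 0.1987]
tool_rot: [-0.001, 0.511, 0.859, -0.001]
contact_force: [1.3, 0.5, -0.7]
gripper_width: 0.0109
[0.53973044 0.07110996 0.19867763] [ 0.02  0.4   1.56 -0.    1.18 -0.48] [[-0.477  0.879 -0.002]
 [ 0.879  0.477 -0.   ]
 [ 0.001 -0.002 -1.   ]]
[ 7.44565751  4.18242503 -0.13305918]
```

```bash
python3 -m jog '{"xyz":[[3,1.6,0],[6,3.2,0],[7.4,4.2,0],[7.4,4.2,0],[7.4,4.2,0]],"roll":[0.12,0.24,0.36,0.44,0.44]}'
python3 - <<'E'
from h import *
snap('wrist','w6.png');snap('scene','s6.png')
p,q,o=pose();print(p,R(q).round(3))
print(tool([.541,.1565,.03]))
E
```

```text
t: 12.15
tcp_pos: [0.5411, 0.1548, 0.1986]
tool_rot: [-0.001, 0.685, 0.729, -0.001]
contact_force: [1.0, -0.3, -0.7]
gripper_width: 0.0109
[0.54143579 0.15407107 0.19904462] [[-0.064  0.998 -0.002]
 [ 0.998  0.064 -0.   ]
 [-0.    -0.002 -1.   ]]
[2.49493862e-01 2.22853506e-03 1.69044219e+01]
```

View pics/w6.png

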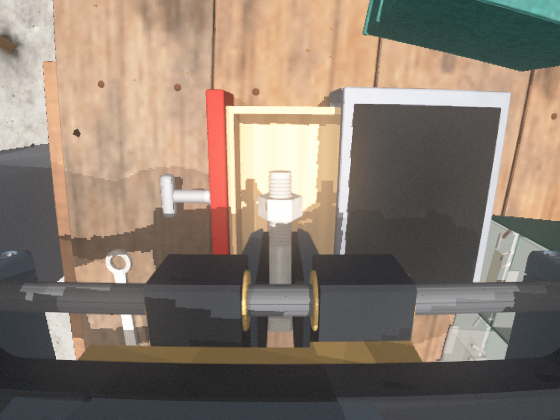

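View pics/s6.png

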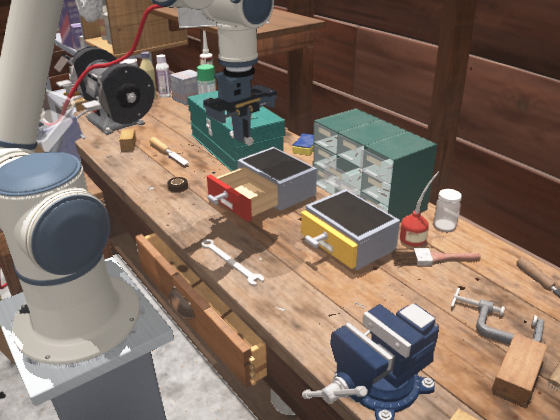

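The drawer lies straight below the bolt, with its inside walls at columns 235 and 340 and the bolt at column 280. I'll lower it.

```bash
python3 -m jog '{"xyz":[[0.2,0,4],[0.2,0,8],[0.2,0,11],[0.2,0,13],[0.2,0,14.5],[0.2,0,15.8],[0.2,0,16.6],[0.2,0,16.9],[0.2,0,16.9]],"roll":[0,0,0,0,0,0,0,0,0]}'
```

```text
t: 13.15
tcp_pos: [0.5419, 0.1563, 0.0309]
tool_rot: [-0.0, 0.685, 0.729, -0.0]
contact_force: [-0.2, 0.2, -0.9]
gripper_width: 0.0109
```

```bash
python3 -m jog '{"xyz":[[0,0,0.15],[0,0,0.3],[0,0,0.3]],"roll":[0,0,0]}';python3 -m jog '{"xyz":[[0,0,0],[0,0,0],[0,0,0],[0,0,0],[0,0,0],[0,0,0]],"roll":[0,0,0,0,0,0]}' 3; python3 -m jog '{"xyz":[[0,0,-1],[0,0,-3],[0,0,-6],[0,0,-10],[0,0,-14],[0,0,-18],[0,0,-18]],"roll":[0,0,0,0,0,0,0]}'
python3 - <<'E'
from h import *
snap('wrist','w7.png');snap('scene','s7.png')
E
```

```text
t: 13.45
tcp_pos: [0.542, 0.1564, 0.0281]
tool_rot: [0.0, 0.685, 0.729, 0.0]
contact_force: [-1.1, -0.1, -0.8]
gripper_width: 0.011
t: 14.05
tcp_pos: [0.5419, 0.1564, 0.0279]
tool_rot: [0.0, 0.685, 0.729, 0.0]
contact_force: [0.2, 0.1, 0.1]
gripper_width: 0.0302
t: 14.75
tcp_pos: [0.5443, 0.1569, 0.2139]
tool_rot: [0.003, 0.685, 0.729, 0.004]
contact_force: [0.4, 0.7, -0.1]
gripper_width: 0.0304
```

View pics/w7.png

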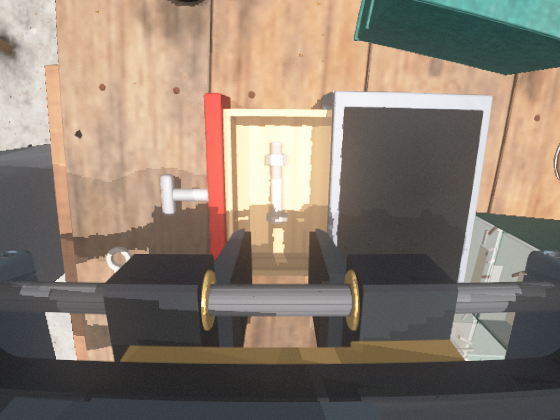

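View pics/s7.png

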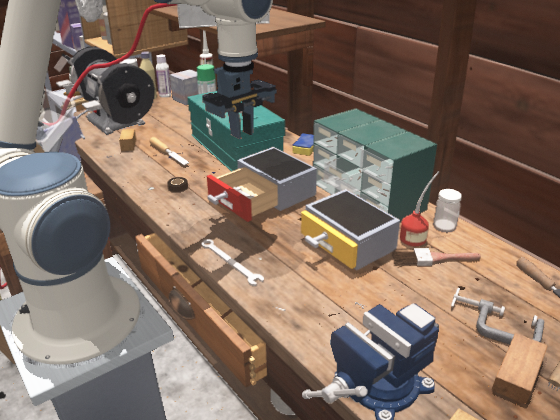

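The bolt lies in the drawer at (277,180). I'll make one last check of how far the drawer is open, the bolt's position relative to the handle, and the yellow handle.

```bash
python3 - <<'E'
from h import *
c=load('w7.png');b=onz(c,277,182,.035);h=onz(c,168,194,.063);print('bolt',b,'handle',h)
x=np.array([np.cos(.052),np.sin(.052),0]);y=np.array([-x[1],x[0],0]);print('rel',(b-h)@x,(b-h)@y)
d=cv2.absdiff(load('s7.png')['image'],load('s1.png')['image'])[200:265,295:400]
print('yellow diff',d.mean())
print(get_obs()['contact_force'])
print('joint est: stop reached by force; handle from stop pose .4362 ->',h[0])
E
```

```text
bolt [0.5431924  0.16475877 0.035     ] handle [0.44002908 0.15239807 0.063     ]
rel 0.10366633916319858 0.006981917234553034
yellow diff 2.122930402930403
[-0.01427864 -0.14622815 -1.47075568]
joint est: stop reached by force; handle from stop pose .4362 -> 0.44002908312548084
```

```bash
python3 - <<'E'
from h import *
a=load('s3.png')['image'][165:225,200:260];b=load('s7.png')['image'][165:225,200:260]
m=lambda i:cv2.moments(((i[:,:,2]>150)&(i[:,:,1]<70)).astype(np.uint8),True)
for i in(a,b):
  k=m(i);print(k['m10']/k['m00'],k['m01']/k['m00'],k['m00'])
print(arm.hand_in())
E
```

```text
29.161290322580644 25.35483870967742 31.0
29.425925925925927 24.166666666666668 54.0
the job is handed in; nothing more can be done
None
```

I pulled the red drawer out to its stop, put the coach bolt flat inside it, and handed the job in at about 15 s on the robot's clock. No verdict is reported.

**Drawer:** I gripped the red T-pull by its bar ends. The force rose to about 20 N after 86 mm of travel. Since the drawer looked roughly 6 mm open at the start, I put it at about 92 mm open, close to its 94 mm stop. Camera estimates of the travel ranged from about 81 to 90 mm, so the opening above 83 mm rests mainly on the force at the stop. The red-front colour check, comparing pictures from before and after placing the bolt, found only 31 and 54 pixels. It agreed to about 1 pixel but was weak.

**Bolt:** The last wrist picture shows it lying across the drawer floor. It is about 104 mm behind the handle and 7 mm to one side, well inside the limits.

**Yellow drawer:** It looks shut and unchanged in the last scene picture. I did not measure its opening.

**Gripper:** It ended at about 0.21 m above the bench, touching nothing.

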